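# Select the ring range on the bench tester and hold its measure button

### The arm

A 6-joint arm with a two-finger parallel gripper is mounted at the origin on a cart in front of the work surface, level with it; the furniture and walls round the work are solid. World frame = base frame: x ahead of the robot, y to its left, z up, the work surface at z = 0. Lengths are in m, angles in rad, forces in N, time in s.
With the tool pointing down it reaches from about 0.325 to 0.75 m from the base axis. Payload 7.6 kg.
Tool frame: the origin (TCP) lies midway between the tips of the shut fingers; the grasp point (between the pads) lies 19 mm behind it; z points along the fingers, y is the line along which they close (so a half turn about z gives the same grasp; the last joint's range is limited). The gripper opens to 85 mm and grips with 20 to 120 N. Pads are 22 mm wide; open, the fingers measure 114 mm over their backs; the gripper's body (76 mm by 85 mm) begins 54 mm behind the grasp point. The pads swing forward as they close: fully open they stand 13 mm farther back than shut.
Start: joints at [1.119, 0.052, 1.401, -0, 1.689, -0.07], TCP at [0.196, 0.487, 0.231] pointing down, gripper open.
Joint ranges: [-2.9, 2.9], [-0.91, 2.17], [0.12, 2.37], [-1.06, 4.2], [0.26, 2.73], [-2.93, 2.93]. Speed limits (rad/s): [2.57, 2.57, 3.01, 3.14, 3.14, 3.14].

### API

Orientations are given as a unit quaternion [w, x, y, z].
In Python, from rig import manip gives the robot as it stands.
- The arm moves only by the tool send_rows, never from a script. Its argument "deltas" is one flat list of numbers, 6 for each row, row after row: the shift along the tool's x, y, z as a fraction of full scale, then the turn, a rotation vector about the tool's x, y, z as a fraction of full scale. A call has exactly 5 rows; each row shifts and turns the commanded pose from where the row before left it, along the tool's axes as they then stand; what a row does not reach is not made up. Full scale, the value 1, is 0.03 m for a shift and 5 degrees for a turn. A row lasts 1/12 s, in which the tool goes at most 41.7 mm and 7.16 degrees, less where a joint would pass 70% of its speed; a pose out of reach is approached as far as the arm can. A call with a number of a shift or a turn outside -1 to 1 is refused whole. A call with a gripper value outside its range is refused whole. "claw" is the opening, from 0 (shut) to 1 (fully open), set as the call begins (left out, the last holds). The fingers move at their own pace and stop on an object; "grip_force" is the grip in N (left out, the last holds). Time passes only in rows, so rows that do not move let the fingers close, or fill a call up. It gives the time, the measured TCP pose, the force, the opening and the grip force at its end, in the units of the state.
- manip.get_state(): the state, without advancing time (a new reading comes with each control period).
- manip.get_image(name): name is "side" or "top" or "wrist"; returns a dict with "pixels" (480x640x3 uint8, red, green, blue), "range_z" (480x640 float32, m along the optical axis (not along the pixel's ray), 0 where there is no reading), "intrinsics" (3x3 intrinsics, pixels), "R" (3x3) and "t" (3): a world point X has camera coordinates R X + t. Camera axes: x right, y down, z forward; pixel columns grow to the right and rows downward; lengths in m; the calibration is good to about 2 mm. A picture is of the moment at which its call begins.
- manip.close_job(): hands the job in; it is judged then, once.
The state is a dict: "time_s": time; "qpos": joint angles; "dq": joint speeds; "tau": joint torques, N m; "position": TCP position; "ee_rot": TCP orientation; "force": force on the tool from outside, world axes, zero at the start; "torque": the same for the moment, N m; "finger_gap": opening from 0.0 (shut) to 1.0 (fully open); "gripper_force": force on a finger pad.
Only numpy, scipy, OpenCV 4.12 (cv2) and the standard library are available. Lean on these libraries where they do the work, as an engineer would, in place of code of your own. Each camera call takes 0.05 s, during which the arm holds its last target. There are 200 camera calls.

### The job

Measure the gear lying on the tester: with the fingertips push the selector's tab gently sideways, without gripping it, until it points at the mark with the ring, and only then press the round push button down with the fingertips and keep it pressed: the program finishes while still holding the button down. Leave the gear and everything else lying about where it is.

Things in the scene. Friction and masses are not known exactly. Their poses are not given: they have to be found in the camera images.
- tester: Flat grey bench tester, screwed down to the bench: a slab 224 x 226 mm whose flat top is 32 mm above the bench. Origin: on the vertical axis of its round selector, at bench level. Its x axis points to the back of the tester (the side with the marks), y to the left, z up; the slab spans x from -108 to +116 mm and y +-113 mm.
- selector (a joint): Round black selector disc (104 mm across, top face 42 mm above the bench) that turns about the vertical axis through the tester's origin; one upright black tab, with a white line along its top, sticks out from the rim. Value in rad: the direction in which the tab points, 0 along the tester's x axis, growing counter-clockwise seen from above; stops at +-1.6. No clicks: it turns stiffly (friction about 0.12 N m, so about 2 N at the tab) and stays where it is left.
- tab (a point): Centre of the selector's upright tab, 68 mm from the selector axis and 53 mm above the bench. The tab is a radial plate 10 mm thick, reaching from 46 to 84 mm from the axis, its top 72 mm above the bench; beside it, outside the disc, the tester's top is 32 mm high (the steel ring under the disc 35 mm; the marks 37 mm).
- pointer (a point): The point that the tab points to: on the tab's line, 100 mm from the selector axis, on the circle of the marks.
- measure_top (a point): Centre of the top face of the round black push button (32 mm across) in its dark collar, at the front right of the tester: 54 mm above the bench when up, the collar (48 mm across) 44 mm.
- measure (a joint): Travel of that push button, m: 0 up, 0.006 fully down. It is sprung (5 N when fully down) and comes up when let go.
- gear: Small steel spur gear, 33 mm across, 16 mm high, the sample that lies loose on the round steel sensing plate at the front left of the tester. Origin: centre of its underside, about 35 mm above the bench.
- vial: Loose sample vial, 22 mm across, 54 mm tall, standing left of the tester; origin in its underside.
- petri: Loose petri dish, 62 mm across, 15 mm high, left of the tester; origin in its underside.
- tweezers: Loose steel tweezers, 126 x 13 x 9 mm, right of the tester; origin in the underside.
- bushing: Loose bronze bushing, 32 mm across, 24 mm high, right of the tester; origin in its underside.
- marker: Loose felt marker, 136 x 15 x 17 mm, lying further left; origin in its underside.
- mark_ring: One of the four position marks round the selector: a fixed black disc 25 mm across, 3 mm thick, bearing a ring, 19 mm across, in white. Origin: centre of its underside on the tester's top, 100 mm from the selector axis. The four stand at selector values of about -1.25, -0.65, 0.65 and 1.25 rad; which is where varies.
- mark_cross: One of the four position marks round the selector: a fixed black disc 25 mm across, 3 mm thick, bearing an upright cross, 19 mm, in white. Origin: centre of its underside on the tester's top, 100 mm from the selector axis. The four stand at selector values of about -1.25, -0.65, 0.65 and 1.25 rad; which is where varies.
- mark_bar: One of the four position marks round the selector: a fixed black disc 25 mm across, 3 mm thick, bearing a single straight bar, 19 x 5 mm, in white. Origin: centre of its underside on the tester's top, 100 mm from the selector axis. The four stand at selector values of about -1.25, -0.65, 0.65 and 1.25 rad; which is where varies.
- mark_angle: One of the four position marks round the selector: a fixed black disc 25 mm across, 3 mm thick, bearing a right-angled corner (L shape), 18 mm legs, in white. Origin: centre of its underside on the tester's top, 100 mm from the selector axis. The four stand at selector values of about -1.25, -0.65, 0.65 and 1.25 rad; which is where varies.

How it is judged:
By the outcome, as a careful person would: the job done as asked, in the order asked, and still so for the second after the job is handed in, while the arm keeps its last pose, push and grip.
It also fails if it takes over 45 s, if anything falls off the work surface, if the arm or the gripper's body presses on something with over 40 N, if the wrist force passes 120 N, or if a joint passes its speed limit or range.

## Working session

There is one attempt and no reset: what is moved stays moved. The work goes in short steps, Python scripts to look and compute and a tool call to move; the robot and the scene stay as the last step left them, time stands still between calls to the robot, and variables do not carry over. Pictures are saved under pics/ and viewed, at most 10 in all, crops included, and the job is handed in when it is done.

Besides the shell and the picture viewer there is one more tool, called after ">>>" as name(argument=value, ...) on one line, values as JSON. send_rows: Moves the arm, as the interface text tells. Its arguments: {"type":"object","properties":{"deltas":{"type":"array"},"claw":{"type":"number"},"grip_force":{"type":"number"}},"required":["deltas"]}

```bash
mkdir -p pics; python3 - <<'E'
from rig import manip
import cv2,numpy as np
s=manip.get_state();print(s['time_s'],s['position'],s['ee_rot'],s['finger_gap'])
for n in('top','side'):
    d=manip.get_image(n);cv2.imwrite(f'pics/{n}0.png',d['pixels'][:,:,::-1]);np.savez(f'{n}0.npz',**d)
    print(n,-d['R'].T@d['t'])
E
```

```text
0.0 [0.1954431  0.48693778 0.23046162] [-1.89077600e-04  1.89724037e-01  9.81837134e-01 -7.71640610e-04] 1.0000624462934977
top [0.2820794  0.08889637 1.14333693]
side [ 0.25681056 -0.67179664  0.39020388]
```

View pics/top0.png

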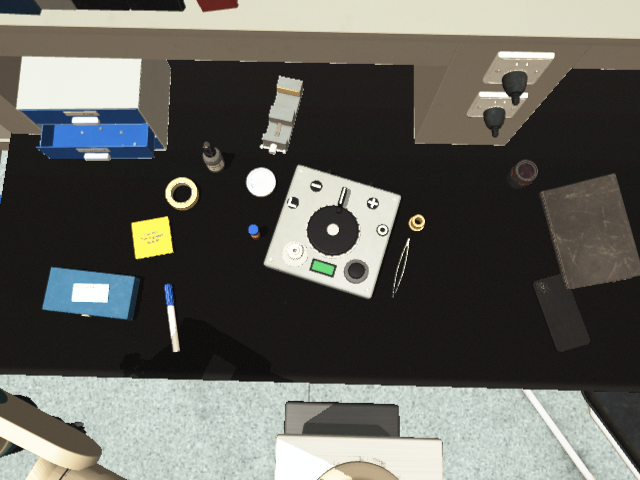

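The top view shows the tester with its disc at about (333,230). The tab is at (343,197) pointing back, the ring mark at (382,230) is the rightmost, and the button is at (356,271). Next I'll locate these in the world frame.

```bash
cat > h.py <<'E'
import numpy as np,cv2
def ray(d,u,v,z):
    R,t,K=d['R'],d['t'],d['intrinsics'];c=-R.T@t
    r=R.T@np.linalg.inv(K)@np.array([u,v,1.]);return c+r*(z-c[2])/r[2]
E
python3 - <<'E'
from h import *
d=dict(np.load('top0.npz'));im=d['pixels']
g=im.max(2)
# disc: dark component around (333,230) inside slab
x0,y0,x1,y1=255,155,410,305
m=np.zeros_like(g);m[y0:y1,x0:x1]=(g[y0:y1,x0:x1]<70)*255
n,l,st,c=cv2.connectedComponentsWithStats(m)
for i in range(1,n):
    if st[i,4]>20: print('dark',c[i].round(1),st[i], ray(d,*c[i],0.037).round(4))
m[:]=0;m[y0:y1,x0:x1]=(g[y0:y1,x0:x1]>120)*255
n,l,st,c=cv2.connectedComponentsWithStats(m)
for i in range(1,n):
    if st[i,4]>8: print('light',c[i].round(1),st[i], ray(d,*c[i],0.037).round(4))
big=(l==1+np.argmax(st[1:,4])).astype(np.uint8)
k=max(cv2.findContours(big,cv2.RETR_EXTERNAL,cv2.CHAIN_APPROX_NONE)[0],key=cv2.contourArea)
b=cv2.boxPoints(cv2.minAreaRect(k));print([ray(d,*p,0.032).round(4)[:2] for p in b])
cv2.imwrite('pics/crop.png',cv2.resize(im[155:305,255:415,::-1],None,fx=4.5,fy=4,interpolation=cv2.INTER_CUBIC)[:600,:720])
E
```

```text
dark [333.7 229.4] [  255   155   155   150 10320] [0.5502 0.0564 0.037 ]
dark [317.  182.5] [312 181  10   6  23] [0.6478 0.0924 0.037 ]
dark [314.6 188.5] [311 186   9   5  28] [0.635  0.0969 0.037 ]
dark [332.7 229.3] [ 307  188   52   68 1891] [0.5504 0.0583 0.037 ]
dark [294.6 200.6] [291 197   7   9  38] [0.6081 0.1369 0.037 ]
dark [356.  270.1] [348 263  17  16 207] [0.4688 0.0108 0.037 ]
light [332.4 229.8] [ 264  165  137  133 8982] [0.5494 0.0589 0.037 ]
light [263.7 181.6] [255 167  21  30 516] [0.647  0.2013 0.037 ]
light [255.9 228.8] [255 225   3   9  24] [0.5472 0.2125 0.037 ]
light [332.5 229.3] [327 224  12  12 114] [0.5504 0.0588 0.037 ]
light [405.1 254. ] [400 238  10  40  76] [ 0.5038 -0.0863  0.037 ]
light [322.7 267.3] [312 260  22  15 199] [0.4726 0.0767 0.037 ]
light [396.9 269.8] [396 265   3  11  12] [ 0.4716 -0.07    0.037 ]
[array([0.4738, 0.1961]), array([0.6916, 0.1404]), array([ 0.626 , -0.0816]), array([ 0.4136, -0.0182])]
```

View pics/crop.png

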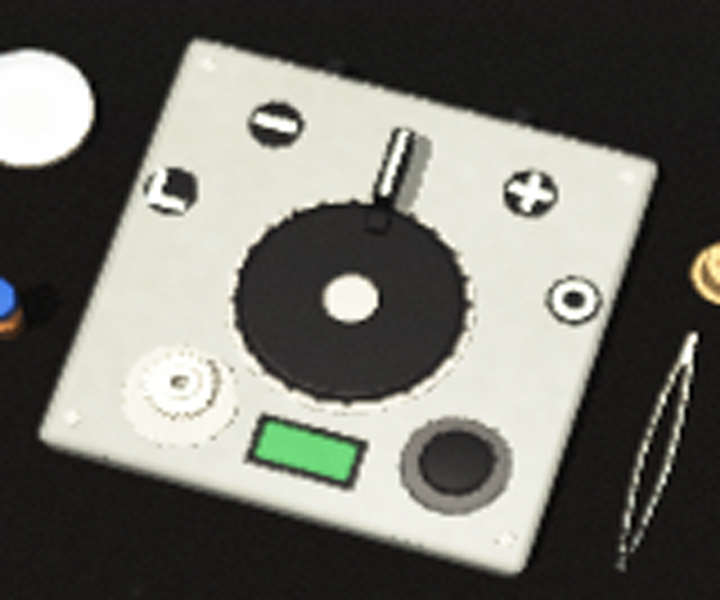

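The crop confirms the marks: the ring is at crop (573,300), which is full-image (382.3,230), and the tab's white line runs from crop (385,195) to (403,132). Computing the geometry.

```bash
python3 - <<'E'
from h import *
d=dict(np.load('top0.npz'))
C=ray(d,332.5,229.3,.042)[:2]
f=lambda u,v,z:ray(d,255+u/4.5-.4,155+v/4-.4,z)[:2]
ring=f(573,300,.037);o,i=f(405,131,.072),f(387,192,.072);bt=f(457,462,.054)
oth=[f(u,v,.037) for u,v in((275,124),(531,193),(172,190))]
ang=lambda v:np.degrees(np.arctan2(v[1],v[0]))
print('C',C,'ring',ring,np.linalg.norm(ring-C),ang(ring-C))
for p in oth: print(p,np.linalg.norm(p-C),ang(p-C))
print('tab',o,i,ang(o-C),ang(i-C),ang(o-i),np.linalg.norm(o-C),np.linalg.norm(i-C));print('btn',bt)
E
```

```text
C [0.54912501 0.0589039 ] ring [ 0.55234782 -0.04030584] 0.09926206830364201 -88.13941452163749
[0.64113262 0.09481499] 0.0987674398067311 21.320983431823613
[ 0.60759899 -0.02134903] 0.09929621317882956 -53.92212915456955
[0.6049255 0.1403055] 0.09869100830038013 55.56951207212256
tab [0.62765259 0.03752032] [0.59615933 0.04489226] -15.232681681265673 -16.58892004899816 -13.174585840160423 0.0813869689156206 0.04907701185283841
btn [0.46586304 0.01165762]
```

>>> send_rows(deltas=[-0.74,-0.3,0,0,0,0,-0.74,-0.3,0,0,0,0,-0.74,-0.3,0,0,0,0,-0.74,-0.3,0,0,0,0,-0.74,-0.3,0,0,0,0], claw=0, grip_force=20)

```text
time_s: 0.52
position: [0.2824, 0.4031, 0.2308]
ee_rot: [-0.0, 0.19, 0.982, -0.0]
force: [0.1, 0.2, -0.5]
finger_gap: 0.299
gripper_force: 0.0
```

>>> send_rows(deltas=[-0.74,-0.3,0,0,0,0,-0.74,-0.3,0,0,0,0,-0.74,-0.3,0,0,0,0,-0.74,-0.3,0,0,0,0,-0.74,-0.3,0,0,0,0])

```text
time_s: 0.93
position: [0.3687, 0.32, 0.2309]
ee_rot: [-0.0, 0.19, 0.982, -0.0]
force: [0.7, 1.1, -0.6]
finger_gap: -0.001
gripper_force: 0.0
```

>>> send_rows(deltas=[-0.74,-0.3,0,0,0,0,-0.74,-0.3,0,0,0,0,-0.74,-0.3,0,0,0,0,-0.74,-0.3,0,0,0,0,-0.74,-0.3,0,0,0,0])

```text
time_s: 1.35
position: [0.4549, 0.2369, 0.2309]
ee_rot: [-0.0, 0.19, 0.982, -0.0]
force: [-0.5, -0.1, 1.2]
finger_gap: -0.001
gripper_force: 0.0
```

>>> send_rows(deltas=[-0.74,-0.3,0,0,0,0,-0.74,-0.3,0,0,0,0,-0.74,-0.3,0,0,0,0,-0.74,-0.3,0,0,0,0,-0.74,-0.3,0,0,0,0])

```text
time_s: 1.77
position: [0.5412, 0.1538, 0.2308]
ee_rot: [-0.0, 0.19, 0.982, -0.0]
force: [0.5, -0.2, 0.2]
finger_gap: -0.001
gripper_force: 0.0
```

>>> send_rows(deltas=[-0.74,-0.3,0,0,0,-0.42,-0.74,-0.3,0,0,0,-0.42,-0.74,-0.3,0,0,0,-0.42,0,0,0,0,0,0,0,0,0,0,0,0])

```text
time_s: 2.18
position: [0.5943, 0.106, 0.2302]
ee_rot: [-0.001, 0.136, 0.991, -0.0]
force: [-0.1, -0.9, -0.5]
finger_gap: 0.002
gripper_force: 0.0
```

```bash
python3 - <<'E'
from rig import manip
from h import *
d=manip.get_image('wrist');cv2.imwrite('pics/w0.png',d['pixels'][:,:,::-1]);np.savez('w0.npz',**d)
print(-d['R'].T@d['t'],manip.get_state()['position'])
E
```

```text
[0.52977108 0.12453212 0.37326971] [0.59385142 0.10680941 0.23054528]
```

View pics/w0.png

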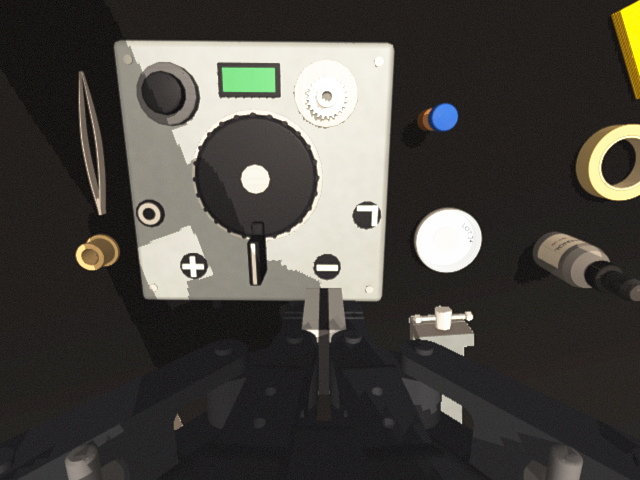

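The wrist view shows the selector centre cap at (255,179), the ring at (149,213), the tab line from (256,240) to (253,284), and the button at (160,92).

```bash
python3 - <<'E'
from h import *
d=dict(np.load('w0.npz'));g=d['pixels'].max(2)
def cen(x0,y0,x1,y1,lo):
    s=((g[y0:y1,x0:x1]>lo)).astype(np.uint8);n,l,st,c=cv2.connectedComponentsWithStats(s)
    i=1+np.argmax(st[1:,4]);print(st[i]);return c[i]+[x0,y0],np.argwhere(l==i)[:,::-1]+[x0,y0]
ang=lambda v:np.degrees(np.arctan2(v[1],v[0]))
c,_=cen(238,162,273,196,130);r,_=cen(138,203,162,224,90);b=(161,92)
C=ray(d,*c,.042)[:2];R=ray(d,*r,.037)[:2]
print(c,r,'C',C,'R',R,np.linalg.norm(R-C),ang(R-C))
for u,v in((193,266),(327,267),(367,215)):
  p=ray(d,u,v,.037)[:2];print(ang(p-C),np.linalg.norm(p-C))
s=g[232:290,245:270];print(s[::8])
for p in((258,240),(254,283)):
  q=ray(d,*p,.072)[:2];print('tab',q,ang(q-C),np.linalg.norm(q-C))
print('btn',ray(d,*b,.054))
E
```

```text
[  3   2  29  30 666]
[  0   0  23  21 293]
[254.93843844 178.56906907] [148.87372014 213.08191126] C [0.54716894 0.06023989] R [ 0.55080602 -0.03870224] 0.09900896004216521 -87.894773062287
-53.104303004373534 0.09897768304181048
21.55290672377663 0.09992387086272607
55.757517960610215 0.10033546399840837
[[ 54  58  57  58  57  58  54  43  53  53  58  56  56  57  59  60  49  42
   28  35  55  58  58  61  57]
 [150 148 145 109  45  24  23  28  32  24  25  26  27  23  24  25  28  19
   24  28 120 246 231 226 220]
 [146 142  83  32  29  93 232 255 255 255 127  51  52  44  32  27  21  27
   26  24  50 146 236 233 233]
 [149 150 139  51  29  53 134 231 229 223 135  52  49  45  37  20  19  25
   23  15  40 122 237 233 231]
 [147 147 141  80  38  32  93 205 228 227 209  77  32  29  28  27  23  23
   22  20  15  54 130 148 145]
 [148 148 148 137  52  29  56 134 226 227 225 129  46  25  24  25  13  22
   23  12  41  95 143 145 146]
 [145 146 150 144  87  34  35  93 207 227 226 205  71  31  31  20  19  59
  126 147 143 143 145 142 143]
 [145 144 147 143 147 144 142 144 143 145 143 142 144 147 146 141 146 145
  144 146 141 144 144 145 143]]
tab [0.59214357 0.05324034] -8.846166098294509 0.04551605452466066
tab [0.62577181 0.03877814] -15.271811843641476 0.08148017181819704
btn [0.46495409 0.01419265 0.054     ]
```

>>> send_rows(deltas=[-0.65,-0.4,0,0,0,0,-0.65,-0.4,0,0,0,0,0,0,0.8,0,0,0,0,0,0.8,0,0,0,0,0,0.8,0,0,0])

```text
time_s: 2.65
position: [0.6249, 0.074, 0.1588]
ee_rot: [0.0, 0.135, 0.991, 0.0]
force: [0.5, 0.8, -0.7]
finger_gap: 0.002
gripper_force: 0.0
```

>>> send_rows(deltas=[0,0,0.9,0,0,0,0,0,0.9,0,0,0,0,0,0.9,0,0,0,0,0,0.9,0,0,0,0,0,0.1,0,0,0])

```text
time_s: 3.07
position: [0.6214, 0.0741, 0.0424]
ee_rot: [-0.005, 0.135, 0.991, -0.001]
force: [-1.6, -0.0, -1.5]
finger_gap: -0.0
gripper_force: 0.0
```

>>> send_rows(deltas=[0,0,0,0,0,0,0,0,0,0,0,0,0,0,0,0,0,0,0,0,0,0,0,0,0,0,0,0,0,0])

```text
time_s: 3.48
position: [0.626, 0.0734, 0.0501]
ee_rot: [0.001, 0.136, 0.991, 0.0]
force: [0.3, -0.5, 0.7]
finger_gap: -0.001
gripper_force: 0.0
```

>>> send_rows(deltas=[0,-0.1,0,0,0,0,0,-0.1,0,0,0,0,0,-0.1,0,0,0,0,0,-0.1,0,0,0,0,0,-0.1,0,0,0,0])

```text
time_s: 3.9
position: [0.6211, 0.0585, 0.0483]
ee_rot: [0.0, 0.136, 0.991, 0.0]
force: [1.0, 1.5, 1.2]
finger_gap: -0.002
gripper_force: 1.0
```

>>> send_rows(deltas=[-0.03,-0.12,0,0,0,0.6,-0.03,-0.12,0,0,0,0.6,-0.03,-0.12,0,0,0,0.6,-0.03,-0.12,0,0,0,0.6,-0.03,-0.12,0,0,0,0.6])

```text
time_s: 4.32
position: [0.6188, 0.0404, 0.0483]
ee_rot: [0.0, 0.265, 0.964, 0.0]
force: [1.3, 1.9, 0.6]
finger_gap: -0.001
gripper_force: 0.9
```

>>> send_rows(deltas=[-0.03,-0.12,0,0,0,0.6,-0.03,-0.12,0,0,0,0.6,-0.03,-0.12,0,0,0,0.6,-0.03,-0.12,0,0,0,0.6,0,0,0,0,0,0])

```text
time_s: 4.73
position: [0.6132, 0.0261, 0.0483]
ee_rot: [-0.0, 0.364, 0.931, 0.0]
force: [-0.3, 0.4, 0.5]
finger_gap: -0.003
gripper_force: 0.0
```

```bash
python3 - <<'E'
from rig import manip
from h import *
d=manip.get_image('wrist');cv2.imwrite('pics/w1.png',d['pixels'][:,:,::-1]);np.savez('w1.npz',**d)
s=manip.get_state();print(s['position'],s['ee_rot'],s['force'],s['qpos'])
E
```

```text
[0.61332467 0.02626565 0.04831407] [-3.24474554e-05  3.62852383e-01  9.31846633e-01  1.80761611e-05] [-0.01630997 -0.837567   -0.20660106] [-1.73719788e-02  4.26652428e-01  1.33618988e+00  5.74602954e-05
  1.37879868e+00 -8.45525118e-01]
```

View pics/w1.png

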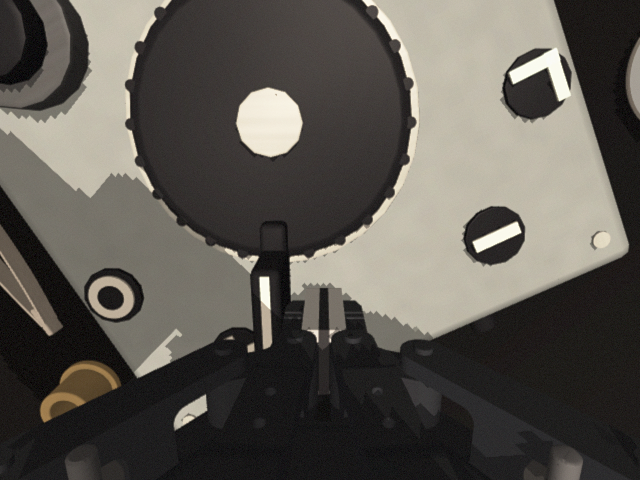

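The finger lies flush against the tab at (275,300), and the tab has followed to about -42°. The ring is at (113,294). I'll continue along the arc.

>>> send_rows(deltas=[-0.03,-0.12,0,0,0,0.6,-0.03,-0.12,0,0,0,0.6,-0.03,-0.12,0,0,0,0.6,-0.03,-0.12,0,0,0,0.6,-0.03,-0.12,0,0,0,0.6])

```text
time_s: 5.2
position: [0.6032, 0.0114, 0.0484]
ee_rot: [0.0, 0.482, 0.876, 0.0]
force: [2.3, -0.5, -0.9]
finger_gap: 0.002
gripper_force: 0.9
```

>>> send_rows(deltas=[-0.03,-0.12,0,0,0,0.6,-0.03,-0.12,0,0,0,0.6,-0.03,-0.12,0,0,0,0.6,-0.03,-0.12,0,0,0,0.6,-0.03,-0.12,0,0,0,0.6])

```text
time_s: 5.62
position: [0.5892, -0.0009, 0.0485]
ee_rot: [0.001, 0.592, 0.806, 0.0]
force: [2.9, -1.0, -1.2]
finger_gap: 0.0
gripper_force: 0.9
```

>>> send_rows(deltas=[-0.03,-0.12,0,0,0,0.6,-0.03,-0.12,0,0,0,0.6,-0.03,-0.12,0,0,0,0.6,-0.02,-0.06,0,0,0,0.3,0,0,0,0,0,0])

```text
time_s: 6.03
position: [0.5774, -0.007, 0.0485]
ee_rot: [0.0, 0.663, 0.749, 0.0]
force: [-0.1, -0.2, 0.0]
finger_gap: 0.001
gripper_force: 0.1
```

```bash
python3 - <<'E'
from rig import manip
from h import *
for n in('wrist','top'):
    d=manip.get_image(n);np.savez(n+'2.npz',**d);cv2.imwrite(f'pics/{n}2.png',d['pixels'][:,:,::-1])
s=manip.get_state();q=s['ee_rot'];phi=2*np.degrees(np.arctan2(q[2],q[1]))-180
v=s['position'][:2]-np.array([.548,.0596]);a=np.radians(phi)
print(phi,s['position'],s['force'],v@[np.cos(a),np.sin(a)],v@[-np.sin(a),np.cos(a)])
E
```

```text
-82.97021703573176 [ 0.57734805 -0.00668409  0.04830928] [ 0.15825123 -0.72710333 -1.21210872] 0.06937757519855257 0.021015233595345913
```

View pics/wrist2.png

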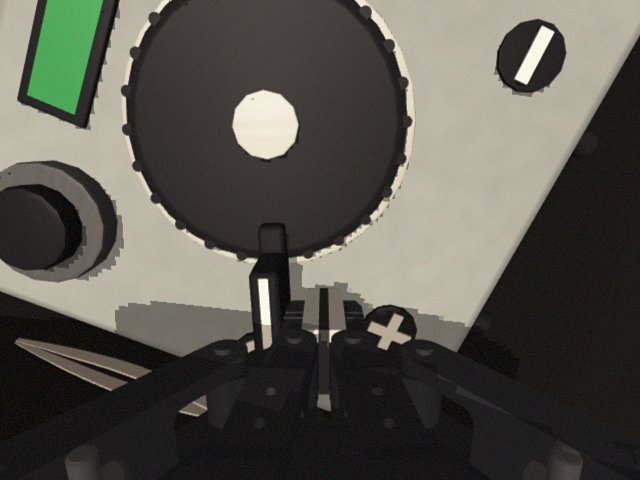

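Tab line is at (263,278) to (266,348), with a sliver of the ring mark just visible at (250,342). The tab is nearly at its target; measuring what remains.

```bash
cat > m.py <<'E'
from h import *
ang=lambda v:np.degrees(np.arctan2(v[1],v[0]))
def tab(d,line,cap):
    g=d['pixels'].min(2)
    def comp(x0,y0,x1,y1):
        n,l,st,c=cv2.connectedComponentsWithStats((g[y0:y1,x0:x1]>140).astype(np.uint8));i=1+np.argmax(st[1:,4])
        return c[i]+[x0,y0],np.argwhere(l==i)[:,::-1]+[x0,y0],st[i]
    c,_,_=comp(*cap);C=ray(d,*c,.042)[:2]
    _,P,st=comp(*line);Q=np.array([ray(d,u,v,.072)[:2] for u,v in P]);m=Q.mean(0)
    w=np.linalg.svd(Q-m)[2][0];w=w*np.sign(w@(m-C))
    print('C',C,c,'line',st,'mid ang',ang(m-C),np.linalg.norm(m-C),'dir',ang(w))
E
python3 - <<'E'
from m import *
tab(dict(np.load('wrist2.npz')),(252,272,276,340),(225,85,305,165))
tab(dict(np.load('w1.npz')),(255,270,275,340),(230,80,308,162))
tab(dict(np.load('w0.npz')),(248,238,262,290),(238,162,273,196))
E
```

```text
C [0.5467181  0.06078623] [264.89912536 124.1058309 ] line [  6   7  13  61 564] mid ang -81.2330142878042 0.058994904746333884 dir -81.43899530551485
C [0.54663862 0.06041202] [268.9105644  121.78929088] line [  4   7  12  63 558] mid ang -42.07976792944593 0.059275081249087674 dir -42.40297606122677
C [0.54726681 0.06017322] [254.89937107 178.70440252] line [  3   6   6  40 140] mid ang -14.790223506386237 0.0645925793073628 dir -15.058915688162926
```

>>> send_rows(deltas=[-0.026,-0.082,0,0,0,0.4,-0.026,-0.082,0,0,0,0.4,-0.02,-0.062,0,0,0,0.3,-0.01,-0.04,0,0,0,0.2,0,0,0,0,0,0])

```text
time_s: 6.55
position: [0.5696, -0.0097, 0.0483]
ee_rot: [-0.0, 0.704, 0.71, 0.0]
force: [0.4, 0.5, -0.7]
finger_gap: -0.0
gripper_force: 0.3
```

```bash
python3 - <<'E'
from rig import manip
from m import *
d=manip.get_image('wrist');np.savez('wrist3.npz',**d)
tab(d,(248,272,278,340),(225,85,305,165))
s=manip.get_state();q=s['ee_rot'];print(s['position'],2*np.degrees(np.arctan2(q[2],q[1]))-180)
E
```

```text
C [0.54673111 0.0607811 ] [264.98394161 124.83386861] line [ 10   8  13  60 552] mid ang -87.72303681499832 0.058896128123451796 dir -88.02299128101399
[ 0.56955814 -0.00973459  0.04827507] -89.52274451654773
```

>>> send_rows(deltas=[0,0.2,0,0,0,0,0,0.3,0,0,0,0,0,0,-0.6,0,0,0,0,0,-0.9,0,0,0,0,0,-0.9,0,0,0])

```text
time_s: 7.02
position: [0.5843, -0.0097, 0.1201]
ee_rot: [-0.001, 0.704, 0.71, -0.001]
force: [0.5, -0.4, 0.2]
finger_gap: -0.0
gripper_force: 0.0
```

>>> send_rows(deltas=[0.5,0,-0.9,0,0,0,0.9,0,-0.9,0,0,0,0.9,0,-0.3,0,0,0,0,0,0,0,0,0,0,0,0,0,0,0])

```text
time_s: 7.43
position: [0.5845, 0.0603, 0.1839]
ee_rot: [0.0, 0.704, 0.711, 0.0]
force: [1.3, -0.7, -0.4]
finger_gap: 0.0
gripper_force: 0.0
```

```bash
python3 - <<'E'
from rig import manip
from m import *
d=manip.get_image('wrist');np.savez('wrist4.npz',**d);cv2.imwrite('pics/w4.png',d['pixels'][:,:,::-1])
s=manip.get_state();q=s['ee_rot'];print(s['position'],2*np.degrees(np.arctan2(q[2],q[1]))-180)
d=manip.get_image('top');np.savez('top4.npz',**d);cv2.imwrite('pics/t4.png',cv2.resize(d['pixels'][155:305,255:415,::-1],None,fx=4,fy=4,interpolation=cv2.INTER_CUBIC))
E
```

```text
[0.58410934 0.05928728 0.1827626 ] -89.50341259043317
```

View pics/w4.png

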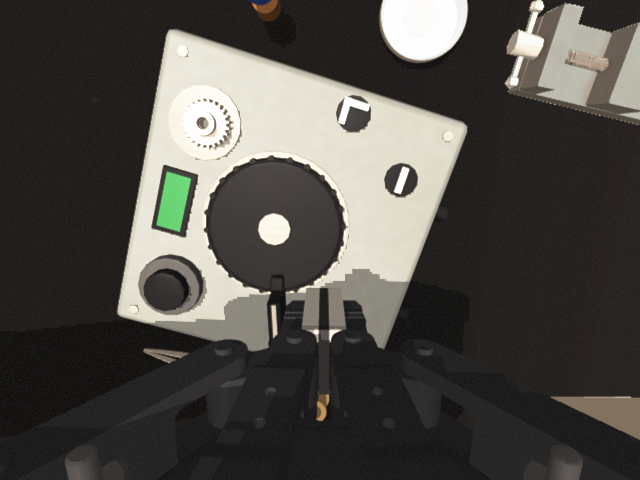

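View pics/t4.png

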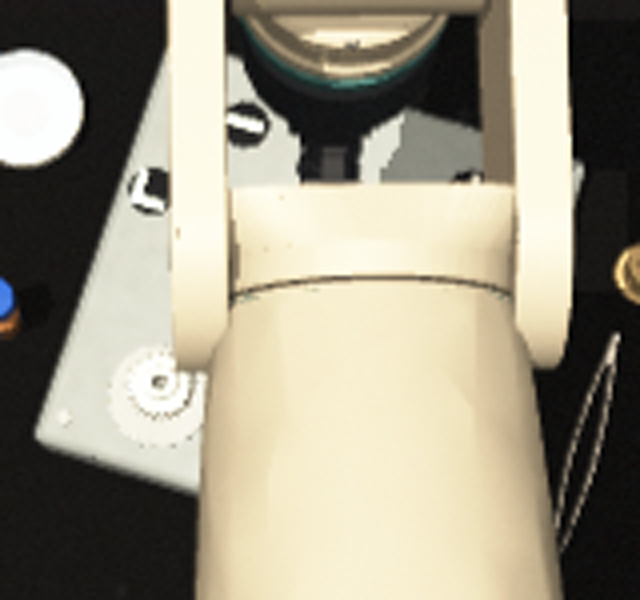

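The wrist view shows the button top at (166,289), but the gripper hides the tab and ring. I'll shift sideways to see both.

>>> send_rows(deltas=[-0.9,-0.7,-0.2,0,0,0,-0.9,-0.7,-0.2,0,0,0,-0.9,-0.7,0,0,0,0,-0.9,-0.5,0,0,0,0,0,0,0,0,0,0])

```text
time_s: 7.95
position: [0.5046, -0.054, 0.1945]
ee_rot: [-0.0, 0.706, 0.708, -0.001]
force: [0.8, -0.2, 0.2]
finger_gap: -0.002
gripper_force: 0.0
```

```bash
python3 - <<'E'
from rig import manip
from m import *
d4=dict(np.load('wrist4.npz'));print('btn',ray(d4,166,289,.054))
d=manip.get_image('wrist');np.savez('wrist5.npz',**d);cv2.imwrite('pics/w5.png',d['pixels'][:,:,::-1])
s=manip.get_state();q=s['ee_rot'];print(s['position'],2*np.degrees(np.arctan2(q[2],q[1]))-180)
E
```

```text
btn [0.46735397 0.01612298 0.054     ]
[ 0.50562779 -0.05216206  0.19453083] -89.8463733484527
```

View pics/w5.png

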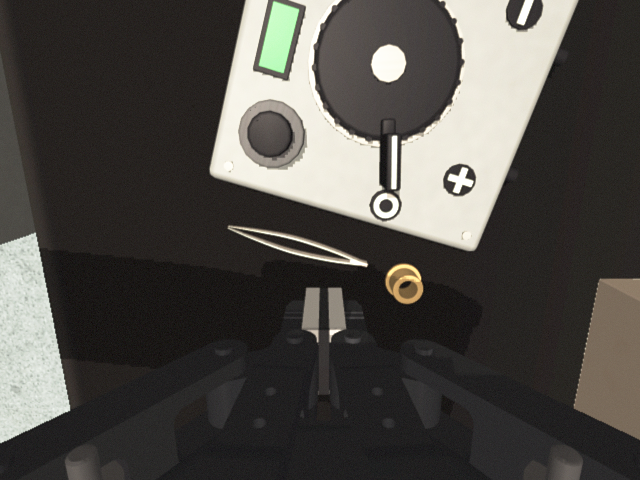

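The tab line from (394,136) to (391,188) points at the ring at (385,206). Button top is at (269,134). Checking both numerically.

```bash
python3 - <<'E'
from m import *
d=dict(np.load('wrist5.npz'));tab(d,(384,130,402,189),(365,40,410,88))
g=d['pixels'].min(2)[192:220,370:400];n,l,st,c=cv2.connectedComponentsWithStats((g>120).astype(np.uint8));i=1+np.argmax(st[1:,4])
C=ray(d,388,63,.042)[:2];R=ray(d,*(c[i]+[370,192]),.037)[:2];print(st[i],c[i]+[370,192],R,ang(R-C),np.linalg.norm(R-C))
print('btn',ray(d,269,134,.054))
for p in((392,70),):pass
E
```

```text
C [0.54781864 0.06141536] [388.13564356  62.93267327] line [  7   5   6  54 303] mid ang -88.32965634901264 0.06597568264101267 dir -87.90575871583799
[  3   1  26  26 393] [385.37913486 205.21119593] [ 0.55103709 -0.03894614] -88.11000413968436 0.1003729592644961
btn [0.46534578 0.01377164 0.054     ]
```

>>> send_rows(deltas=[0.74,-0.44,0,0,0,0,0.74,-0.44,0,0,0,0,0.74,-0.44,0,0,0,0,0,0,0.6,0,0,0,0,0,0.8,0,0,0])

```text
time_s: 8.42
position: [0.4677, 0.018, 0.1544]
ee_rot: [0.001, 0.704, 0.71, 0.001]
force: [0.4, -0.3, -0.4]
finger_gap: 0.001
gripper_force: 0.0
```

>>> send_rows(deltas=[0,0,0.8,0,0,0,0,0,0.8,0,0,0,0,0,0.8,0,0,0,0,0,0.4,0,0,0,0,0,0,0,0,0])

```text
time_s: 8.83
position: [0.4646, 0.0172, 0.0653]
ee_rot: [-0.003, 0.704, 0.71, -0.002]
force: [-0.1, 0.5, 0.1]
finger_gap: -0.001
gripper_force: 0.0
```

>>> send_rows(deltas=[0,0,0,0,0,0,0,0,0,0,0,0,0,0,0,0,0,0,0,0,0,0,0,0,0,0,0,0,0,0])

```text
time_s: 9.25
position: [0.4673, 0.017, 0.0701]
ee_rot: [0.001, 0.704, 0.71, 0.001]
force: [-0.0, -0.0, 0.1]
finger_gap: 0.003
gripper_force: 0.0
```

>>> send_rows(deltas=[-0.1,-0.04,0.15,0,0,0,0,0,0.15,0,0,0,0,0,0.15,0,0,0,0,0,0.1,0,0,0,0,0,0.05,0,0,0])

```text
time_s: 9.67
position: [0.4654, 0.0139, 0.0508]
ee_rot: [-0.0, 0.705, 0.71, -0.0]
force: [-1.6, -0.4, 3.0]
finger_gap: 0.001
gripper_force: 1.6
```

>>> send_rows(deltas=[0,0,0.05,0,0,0,0,0,0.03,0,0,0,0,0,0,0,0,0,0,0,0,0,0,0,0,0,0,0,0,0])

```text
time_s: 10.08
position: [0.4656, 0.014, 0.0491]
ee_rot: [-0.0, 0.704, 0.71, 0.0]
force: [-4.1, -0.6, 4.0]
finger_gap: -0.0
gripper_force: 2.1
```

>>> send_rows(deltas=[0,0,0.04,0,0,0,0,0,0.03,0,0,0,0,0,0,0,0,0,0,0,0,0,0,0,0,0,0,0,0,0])

```text
time_s: 10.5
position: [0.4659, 0.014, 0.0479]
ee_rot: [0.0, 0.704, 0.71, 0.0]
force: [-7.9, -1.9, 11.9]
finger_gap: 0.0
gripper_force: 6.3
```

>>> send_rows(deltas=[0,0,0,0,0,0,0,0,0,0,0,0,0,0,0,0,0,0,0,0,0,0,0,0,0,0,0,0,0,0])

```text
time_s: 10.92
position: [0.4659, 0.014, 0.0479]
ee_rot: [0.0, 0.704, 0.71, 0.0]
force: [-7.4, -1.4, 13.1]
finger_gap: 0.001
gripper_force: 6.3
```

```bash
python3 - <<'E'
from rig import manip
from m import *
d=manip.get_image('wrist');cv2.imwrite('pics/w6.png',d['pixels'][:,:,::-1])
s=manip.get_state();print(s['time_s'],s['position'],s['force'])
E
```

```text
10.9667 [0.46589256 0.01398838 0.04790966] [-7.84968228 -1.30487389 12.51397081]
```

View pics/w6.png

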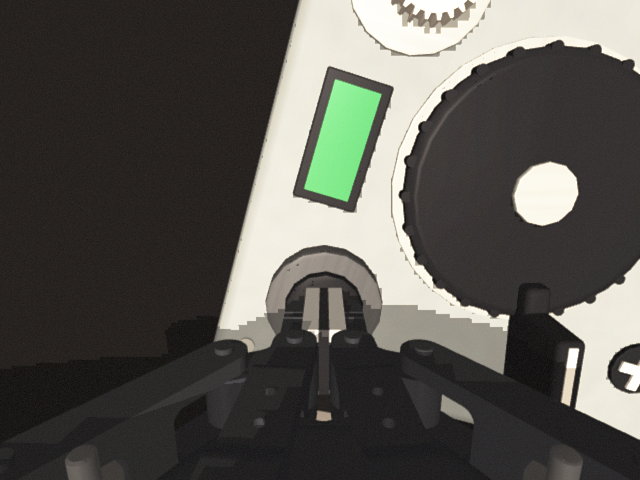

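The fingertips hold the button down inside its collar at (323,300). The tab at (545,350) is clear of the gripper and the gear is still in place, so I'm handing in.

```bash
python3 -c "
from rig import manip
print(manip.close_job())"
```

```text
the job is handed in; nothing more can be done
None
```

I pushed the selector's tab to the ring mark (pointing within about 0.5° of it by camera), then pressed the button to the bottom and handed in at about 11 s still holding it with about 12 N. The hand-in call gave no verdict.

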